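# Check the swing handles of the staining racks and pull the one that binds

### The job

Before the next staining run, check the wire handle of each slide rack: swing it up and right over, from the side it lies on to the other side, and leave it lying there. If a handle binds and will not go over, let it be without tipping its rack over, and set that rack down gently, upright, in the metal repair tray. Leave the sound racks standing where they are and do not disturb anything else.

Things in the scene. Friction and masses are not known exactly. Their poses are not given: they have to be found in the camera images.
- rack_a: one of three like steel slide staining racks, 48 mm (its x) by 90 mm (its y), 36 mm tall, 0.3 to 0.5 kg, loose; origin at the centre of its underside, z up. Its long sides (at its x = -24 and +24 mm) are open frames with a solid strip 26 mm wide in the middle: pick it up there from above, across 48 mm, whichever way the handle lies. Any of the three may bind.
- grip_a (a point): centre of the black grip sleeve on rack_a's wire handle: 10 mm across, 70 mm long, along the rack's y, free to turn on the wire: pinch it from above and lead it along the handle's arc. The handle is a U 98 mm wide, pivoted on pins at the rack's ends at its x = 0, 30 mm above its underside; sleeve 70 mm from the pins, and its eyes have play: it pulls out to 75 mm.
- handle_a (a joint): swing of rack_a's handle, rad: 0 lying over the rack's -x side, towards the robot, as it starts (sleeve 63 mm out, 60 mm up), 1.13 upright (sleeve 100 mm up), 2.26 lying over its +x side. A sound one swings loosely from stop to stop and falls to the side it leans to. One that binds swings up freely, catches short of upright and falls back if let go; forcing it drags or tips the rack.
- rack_b: one of three like steel slide staining racks, 48 mm (its x) by 90 mm (its y), 36 mm tall, 0.3 to 0.5 kg, loose; origin at the centre of its underside, z up. Its long sides (at its x = -24 and +24 mm) are open frames with a solid strip 26 mm wide in the middle: pick it up there from above, across 48 mm, whichever way the handle lies. Any of the three may bind.
- grip_b (a point): centre of the black grip sleeve on rack_b's wire handle: 10 mm across, 70 mm long, along the rack's y, free to turn on the wire: pinch it from above and lead it along the handle's arc. The handle is a U 98 mm wide, pivoted on pins at the rack's ends at its x = 0, 30 mm above its underside; sleeve 70 mm from the pins, and its eyes have play: it pulls out to 75 mm.
- handle_b (a joint): swing of rack_b's handle, rad: 0 lying over the rack's -x side, towards the robot, as it starts (sleeve 63 mm out, 60 mm up), 1.13 upright (sleeve 100 mm up), 2.26 lying over its +x side. A sound one swings loosely from stop to stop and falls to the side it leans to. One that binds swings up freely, catches short of upright and falls back if let go; forcing it drags or tips the rack.
- rack_c: one of three like steel slide staining racks, 48 mm (its x) by 90 mm (its y), 36 mm tall, 0.3 to 0.5 kg, loose; origin at the centre of its underside, z up. Its long sides (at its x = -24 and +24 mm) are open frames with a solid strip 26 mm wide in the middle: pick it up there from above, across 48 mm, whichever way the handle lies. Any of the three may bind.
- grip_c (a point): centre of the black grip sleeve on rack_c's wire handle: 10 mm across, 70 mm long, along the rack's y, free to turn on the wire: pinch it from above and lead it along the handle's arc. The handle is a U 98 mm wide, pivoted on pins at the rack's ends at its x = 0, 30 mm above its underside; sleeve 70 mm from the pins, and its eyes have play: it pulls out to 75 mm.
- handle_c (a joint): swing of rack_c's handle, rad: 0 lying over the rack's -x side, towards the robot, as it starts (sleeve 63 mm out, 60 mm up), 1.13 upright (sleeve 100 mm up), 2.26 lying over its +x side. A sound one swings loosely from stop to stop and falls to the side it leans to. One that binds swings up freely, catches short of upright and falls back if let go; forcing it drags or tips the rack.
- tray_in (a point): the repair tray: a bare metal tray, 150 mm (its x) by 180 mm (its y), rim 22 mm high, walls 3 mm, fixed to the bench; this point is the centre of its inner floor, 3 mm above the bench; axes along the tray's sides. It starts empty and takes the place of any of the four positions in the row shared with the racks.
- dish: bystander, to be left alone: open glass staining dish, 85 x 105 x 70 mm; origin at the centre of its underside
- slidebox: bystander, to be left alone: closed slide box, blue, 87 x 102 x 33 mm; origin at the centre of its underside
- reagent: bystander, to be left alone: reagent bottle, amber, 64 mm across, 130 mm tall; origin at the centre of its underside
- forceps: bystander, to be left alone: forceps, steel, 120 mm long, 6 mm high, lying; origin at the centre of its underside
- timer: bystander, to be left alone: bench timer, white, 62 x 62 x 16 mm; origin at the centre of its underside
- marker: bystander, to be left alone: marker pen, 130 mm long, 13 mm thick, lying; origin at the centre of its underside
- tuberack: bystander, to be left alone: tube rack, white with small tubes, 70 x 130 x 61 mm; origin at the centre of its underside
- jar: bystander, to be left alone: lidded jar, 58 mm across, 85 mm tall; origin at the centre of its underside

How it is judged:
By the outcome, as a careful person would: the job done as asked, in the order asked, and still so for the second after the job is handed in, with the robot touching nothing.
It also fails if it takes over 69 s, if anything falls off the work surface, if the arm or the gripper's body presses on something with over 40 N, if the wrist force passes 120 N, or if a joint passes its speed limit or range.

### The arm

A 6-joint arm with a two-finger parallel gripper is mounted at the origin on the work surface. World frame = base frame: x ahead of the robot, y to its left, z up, the work surface at z = 0. Lengths are in m, angles in rad, forces in N, time in s.
With the tool pointing down it reaches from about 0.25 to 0.725 m from the base axis. Payload 4 kg.
Tool frame: the origin (TCP) lies on the centre line of the jaws, within the pads' length; the fingertips stand tip_reach ahead of it and the grasp point (between the pads) lies 5 mm behind it (tip_reach is the distance from the TCP to the fingertips, in m); z points along the fingers, y is the direction in which the jaws open and shut (so a half turn about z gives the same grasp; the last joint's range is limited). The gripper opens to 85 mm and grips with 20 to 120 N. Pads are 22 mm wide; open, the fingers measure 114 mm over their backs; the gripper's body (76 mm by 85 mm) begins 54 mm behind the grasp point. The pads swing forward as they close: fully open they stand 13 mm farther back than shut.
Start: joints at [1.345, 0.241, 0.005, 1.335, 0, 1.571], TCP at [0.112, 0.487, 0.245] pointing down, gripper open.
Joint ranges: [-2.72, 2.72], [-1.05, 1.87], [-1.09, 1.28], [-1.99, 2.15], [-1.42, 1.44], [-3.14, 3.14]. Speed limits (rad/s): [2.79, 2.79, 3.14, 3.14, 3.14, 3.14].

### API

Orientations are given as a unit quaternion [x, y, z, w].
In Python, from workcell import * gives the robot as it stands.
- The arm moves only by the tool arm_command, never from a script. Its arguments are lists of equal length, an entry for each row: "translation": the shift along the tool's x, y, z in cm, a list of three; "turn": the turn about the tool's z in rad; "hand": the closure, from 0 (fully open) to 1 (shut). In form: {"translation": [[x, y, z], ...], "turn": [turn, ...], "hand": [hand, ...]}. A call has 1 to 5 rows; each row is the pose to reach, as a shift and turn from the pose commanded when the call began, along the tool's axes at that moment; what a row does not reach only later rows make up. A row lasts 1/12 s, in which the tool goes at most 41.7 mm and 7.16 degrees, less where a joint would pass 70% of its speed; a pose out of reach is approached as far as the arm can. A call with a gripper value outside its range is refused whole. The fingers move at their own pace and stop on an object; the grip force is fixed at half the most. Time passes only in rows, so rows that repeat a pose let the fingers close. It gives the time, the measured TCP pose, the force and the opening at its end, in the units of the state.
- get_obs(): the state, without advancing time (a new reading comes with each control period).
- camera(name): name is "scene" or "top"; returns (picture, depth): 384x512x3 uint8, red, green, blue; 384x512 float32, m along the optical axis (not along the pixel's ray), 0 where there is no reading.
- camera_info(name): a dict with "mtx" (3x3 intrinsics, pixels), "world_to_cam" (4x4, takes a point from world to camera coordinates). Camera axes: x right, y down, z forward; pixel columns grow to the right and rows downward; lengths in m; the calibration is good to about 2 mm. A picture is of the moment at which its call begins. camera_info takes no time and is no camera call.
- job_done(): hands the job in, once; it reports no verdict.
Trained networks look in the newest picture that a camera, given by its name, has taken for a name from the list of things; names that differ only in an ending like _2 or _b are one class to them, and where a whole thing is asked for, a point or a joint stands for the part that bears it (a point fixed in the world has none). Each returns a list of dicts, best first, with "conf" (0 to 1); they miss things now and then, are a little off and sometimes report something else, mostly with a low value. They report only what shows in the picture. A call takes as long as a camera call.
- search_frame(camera, name): "location" ([row, column] in pixels, amid what is visible of it).
- spot_point(camera, name): "location" ([row, column] in pixels: a listed point, or the origin of a listed thing).
The state is a dict: "clock": time; "joint_pos": joint angles; "joint_vel": joint speeds; "tau": joint torques, N m; "eef_pos": TCP position; "tool_rot": TCP orientation; "ft_force": force on the tool from outside, world axes, zero at the start; "ft_torque": the same for the moment, N m; "grip_width": finger opening in m.
Only numpy, scipy, OpenCV 4.12 (cv2) and the standard library are available. Lean on these libraries where they do the work, as an engineer would, in place of code of your own. Each camera call takes 0.05 s, during which the arm holds its last target. There are 200 camera calls.

## Working session

There is one attempt and no reset: what is moved stays moved. The work goes in short steps, Python scripts to look and compute and a tool call to move; the robot and the scene stay as the last step left them, time stands still between calls to the robot, and variables do not carry over. Pictures are saved under pics/ and viewed, about 8 in all and at most 12, crops included, and the job is handed in when it is done.

Besides the shell and the picture viewer there is one more tool, called after "Request:" in YAML: its name, and indented under it one key for each argument. arm_command: Moves the arm, as the interface text tells. Its arguments: {"type":"object","properties":{"translation":{"type":"array","items":{"type":"array","items":{"type":"number"}}},"turn":{"type":"array","items":{"type":"number"}},"hand":{"type":"array","items":{"type":"number"}}},"required":["translation","turn","hand"]}

```bash
mkdir -p pics; ls; python3 - <<'E'
from workcell import *
import cv2
o=get_obs()
print({k:o[k] for k in ('clock','eef_pos','tool_rot','ft_force','grip_width')}, [k for k in globals() if 'tip' in k], globals().get('tip_reach'))
for c in('scene','top'):
    p,d=camera(c); cv2.imwrite(f'pics/{c}0.png',p[:,:,::-1])
    i=camera_info(c); print(i)
    import numpy as np
    R=np.linalg.inv(i['world_to_cam'])
    def w(l):
        r,cc=int(round(l[0])),int(round(l[1])); r=min(max(r,0),383); cc=min(max(cc,0),511)
        z=d[r,cc]; v=np.linalg.inv(i['mtx'])@[l[1],l[0],1]*z
        return (R@[*v,1])[:3].round(3)
    for n in('rack_a','grip_a','tray_in'):
        for h in spot_point(c,n): print(c,n,h,w(h['location']))
E
```

```text
pics
{'clock': 0.0, 'eef_pos': array([0.11182528, 0.48671281, 0.24439691]), 'tool_rot': array([ 1.12677479e-01,  9.93631048e-01, -1.05473404e-03, -1.17793885e-04]), 'ft_force': array([-0.6631287 , -0.12029375,  0.2004824 ]), 'grip_width': 0.08521966980443386} ['tip_reach'] 0.014
{'mtx': array([[363.33706407,   0.        , 251.00399715],
       [  0.        , 363.33706407, 188.79116197],
       [  0.        ,   0.        ,   1.        ]]), 'world_to_cam': array([[ 0.7761819 ,  0.63015925, -0.0209995 , -0.45442725],
       [ 0.33548061, -0.44096065, -0.8324701 , -0.127963  ],
       [-0.53384869,  0.6391033 , -0.55367188,  1.38198453],
       [ 0.        ,  0.        ,  0.        ,  1.        ]])}
scene rack_a {'location': [218.6, 210.3], 'conf': 0.77} [ 0.544 -0.125  0.034]
scene rack_a {'location': [161.0, 288.3], 'conf': 0.75} [0.503 0.316 0.002]
scene rack_a {'location': [267.4, 141.2], 'conf': 0.68} [ 0.538 -0.351  0.027]
scene rack_a {'location': [323.6, 111.0], 'conf': 0.46} [ 0.622 -0.485  0.032]
scene grip_a {'location': [239.6, 124.2], 'conf': 0.76} [ 0.393 -0.304  0.002]
sce
[... 709 characters left out ...]
 [0.542 0.017 0.024]
top rack_a {'location': [210.5, 172.6], 'conf': 0.63} [0.483 0.312 0.001]
top rack_a {'location': [202.8, 352.8], 'conf': 0.53} [ 0.517 -0.325  0.007]
top rack_a {'location': [202.2, 289.2], 'conf': 0.51} [ 0.517 -0.101  0.004]
top grip_a {'location': [185.2, 112.6], 'conf': 0.69} [0.567 0.515 0.047]
top grip_a {'location': [223.0, 355.7], 'conf': 0.62} [ 0.446 -0.336  0.004]
top grip_a {'location': [219.9, 288.9], 'conf': 0.4} [ 0.454 -0.097  0.069]
top grip_a {'location': [221.8, 159.6], 'conf': 0.4} [0.442 0.343 0.069]
top tray_in {'location': [187.5, 229.1], 'conf': 0.59} [0.567 0.112 0.001]
top tray_in {'location': [200.8, 292.3], 'conf': 0.5} [ 0.521 -0.112  0.012]
```

```bash
python3 - <<'E'
import cv2
a=cv2.imread('pics/top0.png')
cv2.imwrite('pics/top0c.png',cv2.resize(a[130:290,80:400],(800,400),interpolation=cv2.INTER_CUBIC))
E
```

```text
(no output)
```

View pics/top0c.png

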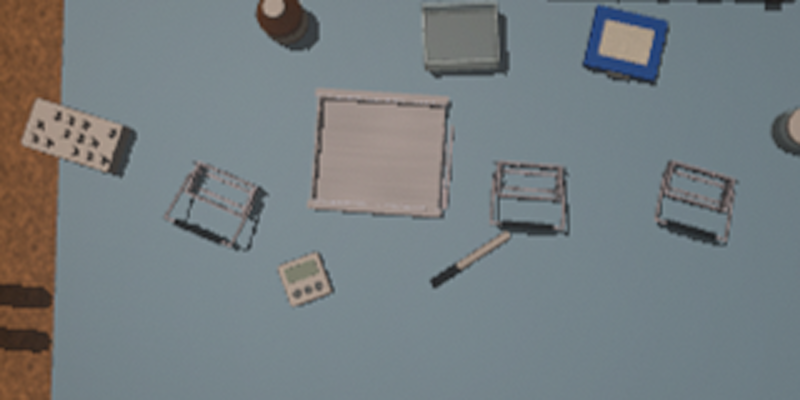

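View pics/scene0.png

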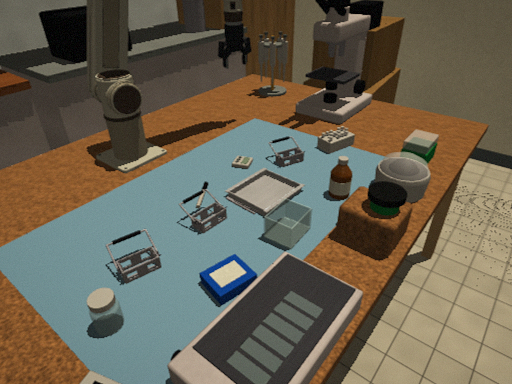

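The top view shows the racks at about (153,205), (292,205) and (360,207), the tray at (234,190), and the marker running close to the middle rack's sleeve. Next I'll measure sleeves, racks and tray from depth.

```bash
cat >h.py <<'E'
from workcell import *
import cv2, numpy as np
def cloud(c,save=None):
    p,d=camera(c); i=camera_info(c)
    if save: cv2.imwrite(save,p[:,:,::-1])
    v,u=np.mgrid[:384,:512]
    P=np.stack([u,v,np.ones_like(u)],-1)@np.linalg.inv(i['mtx']).T*d[...,None]
    M=np.linalg.inv(i['world_to_cam'])
    W=P@M[:3,:3].T+M[:3,3]; W[d==0]=np.nan
    return p,W
def ray(c,uv,z):
    i=camera_info(c);M=np.linalg.inv(i['world_to_cam'])
    r=M[:3,:3]@np.linalg.inv(i['mtx'])@[*uv,1]; o=M[:3,3]
    return (o+r*(z-o[2])/r[2]).round(4)
def to_tool(dx,dy,psi): # world shift -> tool x,y (cm); psi = yaw of tool x
    return np.round([100*(dx*np.cos(psi)+dy*np.sin(psi)),100*(dx*np.sin(psi)-dy*np.cos(psi))],2)
def st():
    o=get_obs(); q=o['tool_rot']; psi=2*np.arctan2(q[1],q[0])
    print('t',round(o['clock'],2),'tcp',o['eef_pos'].round(4),'psi',round(psi,4),'F',o['ft_force'].round(1),'w',round(o['grip_width'],4),'q6',o['joint_pos'][5].round(2)); return o,psi
E
python3 - <<'E'
from h import *
p,W=cloud('top'); g=p.astype(int).max(-1)
B=[('L',145,188,200,232),('M',275,310,190,226),('R',338,380,190,230)]
for n,u0,u1,v0,v1 in B:
    s=np.s_[v0:v1,u0:u1]; w=W[s]; gg=g[s]; z=w[...,2]
    hi=(z>.05); dark=gg<60
    v,u=np.nonzero(dark); print(n,'hi',hi.sum(),'dark',dark.sum(), 'zmed dark',np.nanmedian(z[dark&hi]) if (dark&hi).any() else None)
    k=(dark&hi).astype(np.uint8)
    c,st_,ce,_=None,None,None,None
    nn,lab,stt,cen=cv2.connectedComponentsWithStats(k,connectivity=8)
    for j in range(1,nn):
        if stt[j,4]<10: continue
        vv,uu=np.nonzero(lab==j); uv=np.array([ray('top',(a+u0,b+v0),.062)[:2] for a,b in zip(uu,vv)])
        r=cv2.minAreaRect(uv.astype(np.float32)*1000); print(' sleeve',stt[j],uv.mean(0).round(4),r)
    m=(z>.022)&(z<.042)
    r=cv2.minAreaRect((w[m][:,:2]*1000).astype(np.float32)); print(' body',m.sum(),r)
    m=hi; r=cv2.minAreaRect((w[m][:,:2]*1000).astype(np.float32)); print(' high',m.sum(),r)
E
```

```text
L hi 89 dark 50 zmed dark 0.0645197904232575
 sleeve [ 5 18 19  9 44] [0.4413 0.3464] ((442.2796630859375, 347.18756103515625), (66.62625122070312, 8.504716873168945), 67.63177490234375)
 body 86 ((500.39947509765625, 322.11810302734375), (100.39337158203125, 48.6119384765625), 68.06768798828125)
 high 89 ((453.0505065917969, 343.67047119140625), (103.54624938964844, 38.243202209472656), 58.951663970947266)
M hi 90 dark 59 zmed dark 0.06433389448484406
 sleeve [ 6 29 20  3 38] [ 0.4539 -0.1023] ((454.0276794433594, -102.68334197998047), (64.94964599609375, 5.937115669250488), 86.3834228515625)
 body 105 ((517.9680786132812, -108.12144470214844), (102.76677703857422, 55.50971221923828), 80.13223266601562)
 high 90 ((467.4216003417969, -102.88790130615234), (102.4530258178711, 40.92897415161133), 78.55221557617188)
R hi 90 dark 71 zmed dark 0.06447661628994328
 sleeve [ 9 28 19  8 38] [ 0.4511 -0.3257] ((451.3653259277344, -325.0261535644531), (64.88166046142578, 6.440062046051025), 73.98749542236328)
 body 131 ((512.629638671875, -341.4877624511719), (102.6048583984375, 53.75731658935547), 70.88780975341797)
 high 90 ((460.76641845703125, -324.2729187011719), (105.2012939453125, 34.88008117675781), 62.33549118041992)
```

Request:
arm_command:
  translation:
    - [-3.53,-0.62,0]
    - [-7.06,-1.24,0]
    - [-10.59,-1.86,0]
    - [-14.1,-2.48,0]
    - [-17.65,-3.1,0]
  turn: [0.115,0.23,0.345,0.46,0.575]
  hand: [0.5,0.5,0.5,0.5,0.5]

```text
clock: 0.87
eef_pos: [0.2783, 0.4168, 0.2455]
tool_rot: [0.392, 0.92, 0.0, 0.0]
ft_force: [0.0, 0.6, -0.2]
grip_width: 0.0427
```

Request:
arm_command:
  translation:
    - [-3.3,1.4,0]
    - [-6.6,2.8,0]
    - [-9.9,4.2,0]
    - [-13.2,5.6,0]
    - [-16.5,7.0,0]
  turn: [0.115,0.23,0.345,0.46,0.575]
  hand: [0.5,0.5,0.5,0.5,0.5]

```text
clock: 1.28
eef_pos: [0.4437, 0.3469, 0.2454]
tool_rot: [0.637, 0.771, 0.0, -0.0]
ft_force: [0.2, 0.4, -0.3]
grip_width: 0.0424
```

Request:
arm_command:
  translation:
    - [0,0,2]
    - [0,0,4]
    - [0,0,6]
    - [0,0,8]
    - [0,0,10]
  turn: [0.117,0.234,0.351,0.468,0.586]
  hand: [0.5,0.5,0.5,0.5,0.5]

```text
clock: 1.7
eef_pos: [0.4423, 0.3476, 0.1443]
tool_rot: [0.833, 0.554, 0.0, -0.0]
ft_force: [0.7, -0.3, 0.4]
grip_width: 0.0425
```

```bash
python3 - <<'E'
from h import *
o,psi=st(); e=o['eef_pos']
print(to_tool(.4415-e[0],.3467-e[1],psi), 'turn',psi-np.deg2rad(67.5),'dz cm',100*(e[2]-.055))
cloud('top','pics/top1.png')
E
```

```text
t 1.7 tcp [0.4423 0.3476 0.1443] psi 1.1735 F [ 0.7 -0.3  0.4] w 0.0425 q6 2.63
[-0.12 -0.04] turn -0.004587168373166417 dz cm 8.934882281426287
```

Request:
arm_command:
  translation:
    - [-0.1,0,2.5]
    - [-0.1,0,5]
    - [-0.1,0,7.5]
    - [-0.1,0,8.9]
    - [-0.1,0,8.9]
  turn: [0,0,0,0,0]
  hand: [0.5,0.5,0.5,0.5,0.5]

```text
clock: 2.17
eef_pos: [0.4397, 0.3453, 0.0532]
tool_rot: [0.83, 0.557, -0.003, 0.0]
ft_force: [-0.6, -0.1, 0.3]
grip_width: 0.043
```

```bash
python3 - <<'E'
from h import *
st(); p,_=cloud('top')
a=cv2.resize(p[150:260,110:240,::-1],(520,440),interpolation=cv2.INTER_CUBIC)
p,_=cloud('scene'); b=cv2.resize(p[110:220,220:350,::-1],(520,440)) if 0 else cv2.resize(p[110:220,235:300,::-1],(260,440),interpolation=cv2.INTER_CUBIC)
cv2.imwrite('pics/g1.png',np.hstack([a,b]))
E
```

```text
t 2.17 tcp [0.4397 0.3453 0.0532] psi 1.182 F [-0.6 -0.1  0.3] w 0.043 q6 2.63
```

View pics/g1.png

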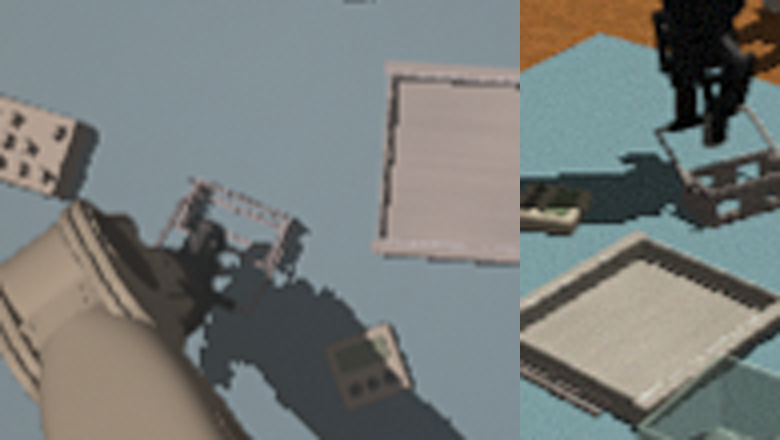

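The fingers straddle the sleeve, so I'll close on it.

Request:
arm_command:
  translation:
    - [0,0,0]
    - [0,0,0]
    - [0,0,0]
    - [0,0,0]
    - [0,0,0]
  turn: [0,0,0,0,0]
  hand: [1,1,1,1,1]

```text
clock: 2.68
eef_pos: [0.4426, 0.3476, 0.0574]
tool_rot: [0.831, 0.556, 0.001, -0.0]
ft_force: [0.5, 1.2, 0.3]
grip_width: 0.0082
```

Request:
arm_command:
  translation:
    - [0,0.33,-0.62]
    - [0,0.72,-1.2]
    - [0,1.16,-1.74]
    - [0,1.67,-2.23]
    - [0,2.2,-2.7]
  turn: [0,0,0,0,0]
  hand: [1,1,1,1,1]

```text
clock: 3.1
eef_pos: [0.4628, 0.3384, 0.0841]
tool_rot: [0.831, 0.556, 0.0, -0.0]
ft_force: [0.4, 0.6, -1.1]
grip_width: 0.0079
```

```bash
cat >>h.py <<'E'
def chk(tag,n=6):
    F=[];T=[];E=[]
    for k in range(n):
        p,d=camera('scene' if k%2 else 'top'); o=get_obs(); F.append(o['ft_force']);T.append(o['ft_torque']);E.append(o['eef_pos'])
        if k<2: np.savez(f'/tmp/{tag}_{"scene" if k%2 else "top"}.npz',p=p,d=d)
    psi=2*np.arctan2(o['tool_rot'][1],o['tool_rot'][0]); F=np.array(F); f=F.mean(0)
    print(tag,'t',round(o['clock'],2),'tcp',np.mean(E,0).round(4),'psi',psi.round(3),'F',f.round(2),'sd',F.std(0).round(2),'F along tool y',round(f[0]*np.sin(psi)-f[1]*np.cos(psi),2),'T',np.mean(T,0).round(3),'w',o['grip_width'].round(4))
E
python3 -c "
from h import *
chk('L5')"
```

```text
Traceback (most recent call last):
  File "h.py", line 26, in chk
    print(tag,'t',round(o['clock'],2),'tcp',np.mean(E,0).round(4),'psi',psi.round(3),'F',f.round(2),'sd',F.std(0).round(2),'F along tool y',round(f[0]*np.sin(psi)-f[1]*np.cos(psi),2),'T',np.mean(T,0).round(3),'w',o['grip_width'].round(4))
                                                                                                                                                                                                                     ^^^^^^^^^^^^^^^^^^^^^
AttributeError: 'float' object has no attribute 'round'
```

```bash
sed -i "s/o\['grip_width'\].round(4)/round(o['grip_width'],4)/" h.py
python3 -c "
from h import *
chk('L5')"
```

```text
L5 t 3.7 tcp [0.4619 0.3387 0.0831] psi 1.18 F [ 0.8   1.34 -0.57] sd [0.53 0.47 0.24] F along tool y 0.23 T [ 0.327 -0.157  0.071] w 0.0079
```

Request:
arm_command:
  translation:
    - [0,0.29,-0.2]
    - [0,0.58,-0.37]
    - [0,0.88,-0.54]
    - [0,1.2,-0.7]
  turn: [0,0,0,0]
  hand: [1,1,1,1]

```text
clock: 4.03
eef_pos: [0.4736, 0.3338, 0.0906]
tool_rot: [0.831, 0.556, 0.0, 0.0]
ft_force: [0.4, 2.2, -0.5]
grip_width: 0.0076
```

```bash
python3 - <<'E'
from h import *
chk('L7')
o=[]
for t in('L5','L7'):
    for c,s in(('top',np.s_[185:240,140:195]),('scene',np.s_[130:175,265:315])):
        o.append(cv2.resize(np.load(f'/tmp/{t}_{c}.npz')['p'][s][...,::-1],(390,300),interpolation=cv2.INTER_CUBIC))
cv2.imwrite('pics/L7.png',np.vstack([np.hstack(o[:2]),np.hstack(o[2:])]))
E
```

```text
L7 t 4.33 tcp [0.4736 0.3338 0.0905] psi 1.18 F [ 0.69  0.91 -0.56] sd [0.53 0.74 0.68] F along tool y 0.29 T [ 0.255 -0.133  0.06 ] w 0.0075
```

View pics/L7.png

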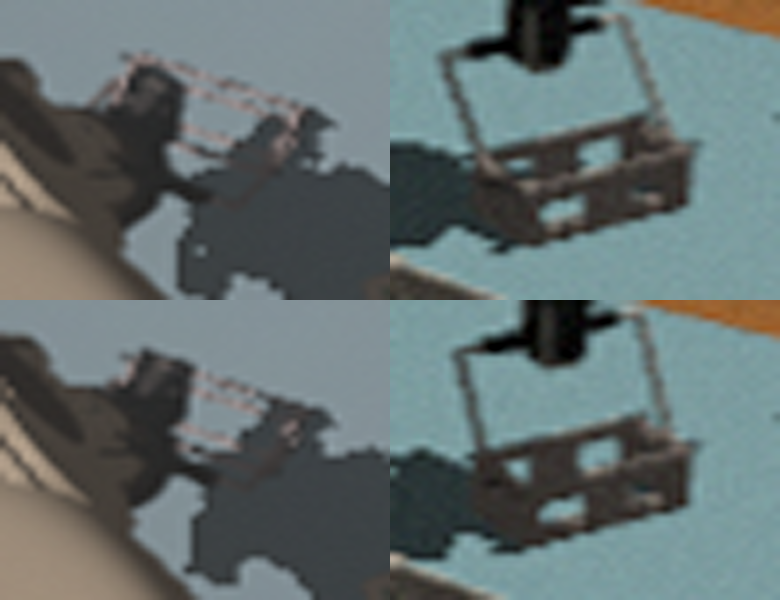

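```bash
cat >>h.py <<'E'
RK={'L':(.5002,.3222,-22.5),'M':(.5172,-.107,-4.2),'R':(.5125,-.3417,-15.3)}
def body(tag,r):
    x0,y0,a=RK[r];a=np.deg2rad(a);c,s=np.cos(a),np.sin(a)
    for cam in('scene','top'):
        d=np.load(f'/tmp/{tag}_{cam}.npz')['d'];i=camera_info(cam);v,u=np.mgrid[:384,:512]
        P=np.stack([u,v,np.ones_like(u)],-1)@np.linalg.inv(i['mtx']).T*d[...,None];M=np.linalg.inv(i['world_to_cam']);W=P@M[:3,:3].T+M[:3,3]
        X=(W[...,0]-x0)*c+(W[...,1]-y0)*s;Y=-(W[...,0]-x0)*s+(W[...,1]-y0)*c;Z=W[...,2]
        o=[]
        for lo,hi in((-.034,-.014),(-.014,.014),(.014,.036)):
            m=(X>lo)&(X<hi)&(abs(Y)<.043)&(Z>.02)&(Z<.055)&(d>0); zz=np.sort(Z[m])
            o.append((int(m.sum()),*(1000*np.percentile(zz,[50,85])).round(1),*(1000*np.array([X[m].mean(),Y[m].mean()])).round(1)) if m.sum() else 0)
        print(tag,cam,o)
E
python3 -c "
from h import *
body('L5','L');body('L7','L')"
```

```text
L5 scene [(66, np.float64(30.9), np.float64(36.2), np.float64(-18.6), np.float64(3.4)), (23, np.float64(29.8), np.float64(35.2), np.float64(-1.9), np.float64(8.4)), (78, np.float64(31.4), np.float64(35.0), np.float64(25.6), np.float64(0.1))]
L5 top [(18, np.float64(37.9), np.float64(43.1), np.float64(-20.9), np.float64(-20.6)), (13, np.float64(35.8), np.float64(41.0), np.float64(-1.1), np.float64(3.9)), (29, np.float64(38.0), np.float64(41.3), np.float64(22.3), np.float64(-0.2))]
L7 scene [(65, np.float64(31.7), np.float64(36.2), np.float64(-18.5), np.float64(4.9)), (27, np.float64(29.7), np.float64(36.5), np.float64(-1.1), np.float64(11.3)), (83, np.float64(30.4), np.float64(35.7), np.float64(25.3), np.float64(-0.8))]
L7 top [(15, np.float64(35.8), np.float64(39.5), np.float64(-21.3), np.float64(-19.1)), (10, np.float64(33.4), np.float64(37.5), np.float64(1.2), np.float64(-16.2)), (18, np.float64(35.8), np.float64(38.4), np.float64(22.4), np.float64(-18.8))]
```

Request:
arm_command:
  translation:
    - [0,0.33,-0.14]
    - [0,0.66,-0.26]
    - [0,1.0,-0.36]
    - [0,1.33,-0.45]
    - [0,1.33,-0.45]
  turn: [0,0,0,0,0]
  hand: [1,1,1,1,1]

```text
clock: 4.75
eef_pos: [0.4865, 0.3287, 0.0954]
tool_rot: [0.831, 0.556, 0.001, 0.0]
ft_force: [-0.2, 0.6, 3.1]
grip_width: 0.0077
```

```bash
python3 -c "
from h import *
chk('L9');body('L9','L')"
```

```text
L9 t 5.05 tcp [0.4857 0.329  0.0952] psi 1.18 F [-0.9   0.73  3.65] sd [0.47 0.55 0.5 ] F along tool y -1.11 T [0.219 0.147 0.076] w 0.0077
L9 scene [(65, np.float64(30.9), np.float64(35.4), np.float64(-19.3), np.float64(5.6)), (22, np.float64(31.7), np.float64(35.1), np.float64(1.0), np.float64(17.9)), (79, np.float64(29.9), np.float64(35.2), np.float64(25.5), np.float64(1.2))]
L9 top [(2, np.float64(37.2), np.float64(37.4), np.float64(-22.8), np.float64(-29.3)), (5, np.float64(38.3), np.float64(39.2), np.float64(1.9), np.float64(-41.9)), (17, np.float64(37.9), np.float64(41.0), np.float64(22.8), np.float64(-17.6))]
```

Request:
arm_command:
  translation:
    - [0,0,-0.1]
    - [0,0,-0.2]
    - [0,0,-0.2]
  turn: [0,0,0]
  hand: [1,1,1]

```text
clock: 5.3
eef_pos: [0.4855, 0.3289, 0.0965]
tool_rot: [0.831, 0.556, -0.0, 0.0]
ft_force: [1.7, 1.7, -1.2]
grip_width: 0.0078
```

```bash
python3 -c "
from h import *
chk('L9b');body('L9b','L')"
```

```text
L9b t 5.6 tcp [0.4854 0.3288 0.0965] psi 1.18 F [ 0.86  1.73 -0.16] sd [0.65 0.39 0.56] F along tool y 0.14 T [ 0.322 -0.133  0.038] w 0.0078
L9b scene [(67, np.float64(31.1), np.float64(35.7), np.float64(-18.7), np.float64(5.2)), (22, np.float64(31.5), np.float64(35.4), np.float64(0.1), np.float64(10.5)), (84, np.float64(29.8), np.float64(35.4), np.float64(25.2), np.float64(0.1))]
L9b top [(1, np.float64(34.9), np.float64(34.9), np.float64(-19.1), np.float64(-42.5)), (6, np.float64(37.0), np.float64(39.8), np.float64(1.8), np.float64(-41.0)), (18, np.float64(37.7), np.float64(40.3), np.float64(22.7), np.float64(-14.3))]
```

Request:
arm_command:
  translation:
    - [0,0.35,-0.1]
    - [0,0.69,-0.17]
    - [0,1.04,-0.22]
    - [0,1.39,-0.23]
    - [0,1.39,-0.23]
  turn: [0,0,0,0,0]
  hand: [1,1,1,1,1]

```text
clock: 6.02
eef_pos: [0.4992, 0.3232, 0.0992]
tool_rot: [0.831, 0.556, 0.0, 0.0]
ft_force: [0.6, 1.6, -0.0]
grip_width: 0.0075
```

```bash
python3 -c "
from h import *
chk('L11');body('L11','L')"
```

```text
L11 t 6.32 tcp [0.4984 0.3235 0.0991] psi 1.18 F [ 0.65  1.05 -0.56] sd [0.41 0.46 0.48] F along tool y 0.2 T [ 0.34  -0.129  0.034] w 0.0079
L11 scene [(69, np.float64(29.9), np.float64(35.1), np.float64(-19.1), np.float64(4.4)), (18, np.float64(31.8), np.float64(35.7), np.float64(-1.7), np.float64(21.2)), (81, np.float64(30.6), np.float64(36.0), np.float64(25.3), np.float64(-2.0))]
L11 top [(15, np.float64(35.7), np.float64(39.5), np.float64(-21.3), np.float64(-22.0)), (4, np.float64(37.5), np.float64(38.6), np.float64(0.2), np.float64(-41.1)), (18, np.float64(35.2), np.float64(40.8), np.float64(22.4), np.float64(-21.9))]
```

Request:
arm_command:
  translation:
    - [0,0.7,0.0]
    - [0,1.39,0.1]
    - [0,2.08,0.25]
    - [0,2.73,0.48]
    - [0,2.73,0.48]
  turn: [0,0,0,0,0]
  hand: [1,1,1,1,1]

```text
clock: 6.73
eef_pos: [0.525, 0.3124, 0.0937]
tool_rot: [0.831, 0.556, 0.0, 0.0]
ft_force: [0.5, 1.8, -0.3]
grip_width: 0.0078
```

```bash
python3 -c "
from h import *
chk('L15');body('L15','L')"
```

```text
L15 t 7.03 tcp [0.5237 0.313  0.0941] psi 1.18 F [ 0.17  1.1  -0.58] sd [0.55 0.53 0.39] F along tool y -0.26 T [ 0.269 -0.11  -0.051] w 0.0081
L15 scene [(66, np.float64(30.8), np.float64(35.6), np.float64(-18.7), np.float64(4.8)), (20, np.float64(30.2), np.float64(34.0), np.float64(1.2), np.float64(15.5)), (83, np.float64(30.2), np.float64(34.8), np.float64(25.4), np.float64(-0.6))]
L15 top [(11, np.float64(34.4), np.float64(36.1), np.float64(-21.1), np.float64(-30.4)), (4, np.float64(37.2), np.float64(39.4), np.float64(0.1), np.float64(-41.0)), 0]
```

Request:
arm_command:
  translation:
    - [0,0.64,0.27]
    - [0,1.25,0.62]
    - [0,1.82,1.02]
    - [0,2.35,1.5]
    - [0,2.82,2.0]
  turn: [0,0,0,0,0]
  hand: [1,1,1,1,1]

```text
clock: 7.45
eef_pos: [0.5509, 0.3019, 0.0739]
tool_rot: [0.831, 0.556, 0.0, 0.0]
ft_force: [0.7, -1.0, 0.4]
grip_width: 0.0078
```

Request:
arm_command:
  translation:
    - [0,0.42,0.5]
    - [0,0.75,1.05]
    - [0,0.75,1.05]
    - [0,0.75,1.05]
    - [0,0.75,1.05]
  turn: [0,0,0,0,0]
  hand: [1,1,0.5,0.5,0.5]

```text
clock: 7.87
eef_pos: [0.5558, 0.2995, 0.0634]
tool_rot: [0.831, 0.556, -0.001, -0.0]
ft_force: [-0.2, 0.2, 1.0]
grip_width: 0.0421
```

Request:
arm_command:
  translation:
    - [0,0,-1.5]
    - [0,0,-4.5]
    - [0,0,-8]
    - [0,0,-10]
    - [0,0,-10]
  turn: [0,0,0,0,0]
  hand: [0.5,0.5,0.5,0.5,0.5]

```text
clock: 8.28
eef_pos: [0.559, 0.3015, 0.1705]
tool_rot: [0.831, 0.557, 0.005, 0.0]
ft_force: [0.4, -0.5, 1.3]
grip_width: 0.0427
```

```bash
python3 - <<'E'
from h import *
o,psi=st(); e=o['eef_pos']; chk('Lend',2); body('Lend','L')
print(to_tool(.454-e[0],-.1025-e[1],psi),'turn',psi-np.deg2rad(85.8),'half2',to_tool((.454-e[0])/2,(-.1025-e[1])/2,(psi+np.deg2rad(85.8))/2))
W=0
d=np.load('/tmp/Lend_scene.npz')['d'];i=camera_info('scene');v,u=np.mgrid[:384,:512]
P=np.stack([u,v,np.ones_like(u)],-1)@np.linalg.inv(i['mtx']).T*d[...,None];M=np.linalg.inv(i['world_to_cam']);W=P@M[:3,:3].T+M[:3,3]
m=(np.hypot(W[...,0]-.5002,W[...,1]-.3222)<.085)&(W[...,2]>.05)&(W[...,2]<.12); print(m.sum(),W[m].mean(0).round(3),W[m][:,2].max())
E
```

```text
t 8.28 tcp [0.559  0.3015 0.1705] psi 1.1805 F [ 0.4 -0.5  1.3] w 0.0427 q6 2.46
Lend t 8.38 tcp [0.5574 0.3006 0.1665] psi 1.18 F [-0.45  0.34 -0.03] sd [0.14 0.31 0.06] F along tool y -0.55 T [ 0.025 -0.005 -0.001] w 0.0427
Lend scene [(68, np.float64(30.4), np.float64(35.8), np.float64(-18.9), np.float64(3.7)), (21, np.float64(32.0), np.float64(36.1), np.float64(-0.9), np.float64(10.4)), (43, np.float64(26.5), np.float64(30.5), np.float64(25.0), np.float64(-12.1))]
Lend top [0, (5, np.float64(37.1), np.float64(42.0), np.float64(0.1), np.float64(-41.4)), (19, np.float64(37.6), np.float64(41.9), np.float64(22.4), np.float64(-14.6))]
[-41.36   5.66] turn -0.31698552578922645 half2 [-20.87  -0.47]
67 [0.562 0.293 0.062] 0.06680673800094716
```

Request:
arm_command:
  translation:
    - [-3.45,0.47,0]
    - [-6.9,0.94,0]
    - [-10.35,1.41,0]
    - [-13.8,1.88,0]
    - [-17.25,2.36,0]
  turn: [-0.063,-0.126,-0.189,-0.252,-0.317]
  hand: [0.5,0.5,0.5,0.5,0.5]

```text
clock: 8.8
eef_pos: [0.5104, 0.1297, 0.1619]
tool_rot: [0.731, 0.682, -0.002, -0.001]
ft_force: [0.6, -0.2, -0.9]
grip_width: 0.0427
```

Request:
arm_command:
  translation:
    - [-3.6,-0.65,0]
    - [-7.2,-1.3,0]
    - [-10.8,-1.95,0]
    - [-14.4,-2.6,0]
    - [-18,-3.25,0]
  turn: [0,0,0,0,0]
  hand: [0.5,0.5,0.5,0.5,0.5]

```text
clock: 9.22
eef_pos: [0.4647, -0.0471, 0.1622]
tool_rot: [0.733, 0.681, -0.001, -0.001]
ft_force: [0.9, -0.5, -0.5]
grip_width: 0.0428
```

Request:
arm_command:
  translation:
    - [-3,-0.53,0]
    - [-5.9,-1.06,0]
    - [-5.9,-1.06,3]
    - [-5.9,-1.06,6]
    - [-5.9,-1.06,6]
  turn: [0,0,0,0,0]
  hand: [0.5,0.5,0.5,0.5,0.5]

```text
clock: 9.63
eef_pos: [0.4463, -0.1034, 0.098]
tool_rot: [0.733, 0.68, -0.003, -0.005]
ft_force: [-1.0, 0.0, -0.8]
grip_width: 0.0425
```

```bash
python3 - <<'E'
from h import *
chk('M0',4); body('M0','M'); o,psi=st(); e=o['eef_pos']
print(to_tool(.454-e[0],-.1025-e[1],psi),'turn',psi-np.deg2rad(85.8),'dz',100*(e[2]-.056))
E
```

```text
M0 t 9.83 tcp [ 0.4504 -0.1035  0.1027] psi 1.498 F [ 0.53 -0.03  0.45] sd [0.06 0.23 0.53] F along tool y 0.53 T [-0.013 -0.005  0.026] w 0.0425
M0 scene [(98, np.float64(32.2), np.float64(35.8), np.float64(-17.6), np.float64(1.6)), (43, np.float64(32.0), np.float64(34.9), np.float64(-0.5), np.float64(23.5)), (122, np.float64(31.2), np.float64(35.4), np.float64(26.8), np.float64(0.5))]
M0 top [(7, np.float64(35.0), np.float64(38.3), np.float64(-21.2), np.float64(30.8)), (13, np.float64(32.9), np.float64(39.1), np.float64(-0.5), np.float64(9.6)), (28, np.float64(37.4), np.float64(40.3), np.float64(23.7), np.float64(-2.6))]
t 9.83 tcp [ 0.4525 -0.1037  0.1046] psi 1.4977 F [0.6 0.1 0.6] w 0.0425 q6 1.42
[0.13 0.14] turn 0.00024280096016227048 dz 4.860615707261464
```

Request:
arm_command:
  translation:
    - [0.1,0.15,2.5]
    - [0.1,0.15,4.85]
    - [0.1,0.15,4.85]
    - [0.1,0.15,4.85]
    - [0.1,0.15,4.85]
  turn: [0,0,0,0,0]
  hand: [0.5,0.5,0.5,0.5,1]

```text
clock: 10.25
eef_pos: [0.4549, -0.1031, 0.0569]
tool_rot: [0.733, 0.681, 0.001, 0.001]
ft_force: [0.1, -0.3, 0.4]
grip_width: 0.0316
```

Request:
arm_command:
  translation:
    - [0,0,0]
    - [0,0,0]
    - [0,0,0]
    - [0,0,0]
    - [0,0,0]
  turn: [0,0,0,0,0]
  hand: [1,1,1,1,1]

```text
clock: 10.67
eef_pos: [0.4541, -0.1032, 0.0559]
tool_rot: [0.733, 0.68, 0.0, 0.001]
ft_force: [-0.1, -0.0, 0.2]
grip_width: 0.0078
```

Request:
arm_command:
  translation:
    - [0,0.33,-0.63]
    - [0,0.72,-1.23]
    - [0,1.16,-1.79]
    - [0,1.67,-2.3]
    - [0,2.2,-2.78]
  turn: [0,0,0,0,0]
  hand: [1,1,1,1,1]

```text
clock: 11.08
eef_pos: [0.4763, -0.1048, 0.0839]
tool_rot: [0.733, 0.68, 0.0, 0.0]
ft_force: [0.3, 1.3, -0.7]
grip_width: 0.0082
```

```bash
python3 -c "
from h import *
chk('M5');body('M5','M')"
```

```text
M5 t 11.38 tcp [ 0.4764 -0.1048  0.0836] psi 1.497 F [-0.11  0.45 -0.33] sd [1.2  0.44 0.48] F along tool y -0.14 T [ 0.103 -0.035  0.063] w 0.008
M5 scene [(98, np.float64(31.2), np.float64(35.6), np.float64(-17.6), np.float64(3.8)), (44, np.float64(32.2), np.float64(35.2), np.float64(0.1), np.float64(23.2)), (120, np.float64(31.2), np.float64(35.6), np.float64(26.8), np.float64(-0.7))]
M5 top [(5, np.float64(37.8), np.float64(40.0), np.float64(-21.6), np.float64(34.4)), (7, np.float64(34.7), np.float64(37.4), np.float64(-5.0), np.float64(41.1)), (7, np.float64(36.8), np.float64(42.8), np.float64(24.0), np.float64(31.2))]
```

Request:
arm_command:
  translation:
    - [0,0.29,-0.21]
    - [0,0.58,-0.4]
    - [0,0.88,-0.58]
    - [0,1.2,-0.75]
    - [0,1.2,-0.75]
  turn: [0,0,0,0,0]
  hand: [1,1,1,1,1]

```text
clock: 11.8
eef_pos: [0.4888, -0.1057, 0.0912]
tool_rot: [0.733, 0.681, 0.001, 0.001]
ft_force: [-0.4, 0.9, -1.2]
grip_width: 0.0077
```

```bash
python3 -c "
from h import *
chk('M7');body('M7','M')"
```

```text
M7 t 12.1 tcp [ 0.4875 -0.1056  0.0906] psi 1.497 F [-0.02  0.6  -0.27] sd [0.38 0.47 0.43] F along tool y -0.06 T [ 0.152 -0.024  0.06 ] w 0.0078
M7 scene [(95, np.float64(31.9), np.float64(35.8), np.float64(-17.6), np.float64(4.0)), (42, np.float64(32.7), np.float64(35.0), np.float64(-0.1), np.float64(26.7)), (117, np.float64(31.1), np.float64(35.7), np.float64(27.0), np.float64(-0.3))]
M7 top [(4, np.float64(37.5), np.float64(38.6), np.float64(-21.7), np.float64(36.1)), (7, np.float64(31.7), np.float64(39.2), np.float64(-4.0), np.float64(40.7)), (6, np.float64(35.7), np.float64(37.9), np.float64(24.0), np.float64(32.8))]
```

Request:
arm_command:
  translation:
    - [0,0.33,-0.17]
    - [0,0.66,-0.32]
    - [0,1.0,-0.44]
    - [0,1.33,-0.55]
    - [0,1.33,-0.55]
  turn: [0,0,0,0,0]
  hand: [1,1,1,1,1]

```text
clock: 12.52
eef_pos: [0.502, -0.1067, 0.0966]
tool_rot: [0.733, 0.681, 0.001, 0.001]
ft_force: [0.0, 0.1, -0.6]
grip_width: 0.0077
```

```bash
python3 -c "
from h import *
chk('M9');body('M9','M')"
```

```text
M9 t 12.82 tcp [ 0.5008 -0.1066  0.0961] psi 1.497 F [ 0.11  0.5  -0.27] sd [0.6  0.32 0.8 ] F along tool y 0.07 T [ 0.237 -0.006  0.051] w 0.0078
M9 scene [(95, np.float64(31.1), np.float64(36.1), np.float64(-17.7), np.float64(3.8)), (40, np.float64(30.0), np.float64(34.7), np.float64(-0.2), np.float64(26.6)), (116, np.float64(31.6), np.float64(35.7), np.float64(27.0), np.float64(0.6))]
M9 top [(4, np.float64(36.6), np.float64(39.8), np.float64(-21.7), np.float64(36.2)), (8, np.float64(33.6), np.float64(39.2), np.float64(-3.7), np.float64(41.0)), (5, np.float64(38.0), np.float64(38.6), np.float64(23.8), np.float64(34.6))]
```

Request:
arm_command:
  translation:
    - [0,0.35,-0.09]
    - [0,0.69,-0.16]
    - [0,1.04,-0.2]
    - [0,1.39,-0.22]
    - [0,1.39,-0.22]
  turn: [0,0,0,0,0]
  hand: [1,1,1,1,1]

```text
clock: 13.23
eef_pos: [0.5157, -0.1077, 0.0985]
tool_rot: [0.733, 0.681, 0.0, 0.0]
ft_force: [1.7, 1.6, -0.7]
grip_width: 0.0078
```

```bash
python3 -c "
from h import *
chk('M11');body('M11','M')"
```

```text
M11 t 13.53 tcp [ 0.5146 -0.1076  0.0982] psi 1.497 F [ 0.23  1.45 -0.57] sd [0.39 0.67 0.38] F along tool y 0.12 T [ 0.296 -0.025  0.032] w 0.0077
M11 scene [(97, np.float64(31.3), np.float64(36.0), np.float64(-17.4), np.float64(3.4)), (41, np.float64(31.4), np.float64(35.5), np.float64(-0.1), np.float64(29.7)), (118, np.float64(31.7), np.float64(35.5), np.float64(26.8), np.float64(0.7))]
M11 top [(4, np.float64(37.5), np.float64(42.7), np.float64(-20.2), np.float64(38.9)), (7, np.float64(34.8), np.float64(36.3), np.float64(-4.0), np.float64(40.7)), (6, np.float64(37.2), np.float64(39.9), np.float64(23.1), np.float64(35.7))]
```

M is sound up to upright as well. I'll take it over, with one check on the way.

Request:
arm_command:
  translation:
    - [0,0.7,0.0]
    - [0,1.39,0.1]
    - [0,2.08,0.25]
    - [0,2.73,0.48]
    - [0,2.73,0.48]
  turn: [0,0,0,0,0]
  hand: [1,1,1,1,1]

```text
clock: 13.95
eef_pos: [0.5435, -0.1098, 0.093]
tool_rot: [0.733, 0.681, 0.0, 0.0]
ft_force: [0.3, 2.2, -0.2]
grip_width: 0.0078
```

```bash
python3 -c "
from h import *
chk('M15');body('M15','M')"
```

```text
M15 t 14.25 tcp [ 0.5418 -0.1097  0.0932] psi 1.497 F [-0.02  1.74 -0.56] sd [0.32 0.35 0.37] F along tool y -0.15 T [ 0.314 -0.004 -0.008] w 0.0079
M15 scene [(86, np.float64(30.7), np.float64(35.3), np.float64(-17.5), np.float64(1.4)), (37, np.float64(30.8), np.float64(33.9), np.float64(0.3), np.float64(22.1)), (117, np.float64(31.0), np.float64(35.3), np.float64(26.9), np.float64(-0.1))]
M15 top [(4, np.float64(36.6), np.float64(40.1), np.float64(-20.2), np.float64(38.9)), (7, np.float64(34.3), np.float64(36.9), np.float64(-4.0), np.float64(40.6)), (4, np.float64(34.1), np.float64(35.7), np.float64(22.7), np.float64(38.7))]
```

Request:
arm_command:
  translation:
    - [0,0.64,0.27]
    - [0,1.25,0.62]
    - [0,1.82,1.02]
    - [0,2.35,1.5]
    - [0,2.82,2.0]
  turn: [0,0,0,0,0]
  hand: [1,1,1,1,1]

```text
clock: 14.67
eef_pos: [0.572, -0.1119, 0.0736]
tool_rot: [0.733, 0.681, 0.001, 0.001]
ft_force: [1.6, 2.3, 1.9]
grip_width: 0.0079
```

Request:
arm_command:
  translation:
    - [0,0.42,0.5]
    - [0,0.75,1.05]
    - [0,0.75,1.05]
    - [0,0.75,1.05]
    - [0,0.75,1.05]
  turn: [0,0,0,0,0]
  hand: [1,1,0.5,0.5,0.5]

```text
clock: 15.08
eef_pos: [0.576, -0.1126, 0.0622]
tool_rot: [0.733, 0.68, -0.001, -0.001]
ft_force: [0.2, -0.2, -0.4]
grip_width: 0.0425
```

Request:
arm_command:
  translation:
    - [0,0,-1.5]
    - [0,0,-4.5]
    - [0,0,-8]
    - [0,0,-10]
    - [0,0,-10]
  turn: [0,0,0,0,0]
  hand: [0.5,0.5,0.5,0.5,0.5]

```text
clock: 15.5
eef_pos: [0.5799, -0.1133, 0.1689]
tool_rot: [0.733, 0.68, 0.002, 0.004]
ft_force: [0.2, -0.7, 0.1]
grip_width: 0.0424
```

```bash
cat >>h.py <<'E'
def high(tag,r,lo=.05):
    x0,y0,a=RK[r]
    for cam in('scene','top'):
        d=np.load(f'/tmp/{tag}_{cam}.npz')['d'];i=camera_info(cam);v,u=np.mgrid[:384,:512]
        P=np.stack([u,v,np.ones_like(u)],-1)@np.linalg.inv(i['mtx']).T*d[...,None];M=np.linalg.inv(i['world_to_cam']);W=P@M[:3,:3].T+M[:3,3]
        m=(np.hypot(W[...,0]-x0,W[...,1]-y0)<.085)&(W[...,2]>lo)&(W[...,2]<.12); print(cam,r,m.sum(),W[m].mean(0).round(3))
E
python3 - <<'E'
from h import *
chk('Mend',4); body('Mend','M'); high('Mend','M'); high('Mend','L')
o,psi=st(); e=o['eef_pos']
print(to_tool(.4512-e[0],-.3255-e[1],psi),'turn',psi-np.deg2rad(74.7))
E
```

```text
Mend t 15.7 tcp [ 0.5772 -0.1126  0.1636] psi 1.497 F [-0.4   0.06 -0.51] sd [0.37 0.13 0.27] F along tool y -0.4 T [-0.007 -0.016 -0.02 ] w 0.0425
Mend scene [(104, np.float64(31.7), np.float64(36.0), np.float64(-18.3), np.float64(1.8)), (40, np.float64(30.9), np.float64(34.9), np.float64(0.2), np.float64(25.8)), (85, np.float64(33.2), np.float64(35.9), np.float64(25.6), np.float64(2.0))]
Mend top [(3, np.float64(36.3), np.float64(39.5), np.float64(-18.7), np.float64(41.6)), (9, np.float64(35.6), np.float64(39.4), np.float64(-1.1), np.float64(41.0)), (4, np.float64(38.1), np.float64(40.8), np.float64(23.6), np.float64(36.4))]
scene M 120 [ 0.583 -0.116  0.061]
top M 23 [ 0.576 -0.068  0.061]
scene L 67 [0.561 0.294 0.062]
top L 89 [0.556 0.3   0.062]
t 15.7 tcp [ 0.5761 -0.1123  0.1617] psi 1.4966 F [-1.   0.1 -0.3] w 0.0425 q6 1.45
[-22.19 -10.87] turn 0.19282781991724485
```

Request:
arm_command:
  translation:
    - [-2.77,-1.36,0]
    - [-5.54,-2.72,0]
    - [-8.31,-4.08,0]
    - [-11.1,-5.44,0]
    - [-13.87,-6.8,0]
  turn: [0.039,0.078,0.117,0.156,0.193]
  hand: [0.5,0.5,0.5,0.5,0.5]

```text
clock: 16.12
eef_pos: [0.4972, -0.246, 0.1609]
tool_rot: [0.795, 0.606, -0.001, -0.002]
ft_force: [0.3, -0.4, -1.0]
grip_width: 0.0427
```

Request:
arm_command:
  translation:
    - [-3,-0.8,0]
    - [-6,-1.6,0]
    - [-8.95,-2.4,0]
    - [-8.95,-2.4,3]
    - [-8.95,-2.4,6]
  turn: [0,0,0,0,0]
  hand: [0.5,0.5,0.5,0.5,0.5]

```text
clock: 16.53
eef_pos: [0.4518, -0.3279, 0.1025]
tool_rot: [0.796, 0.605, 0.0, 0.001]
ft_force: [0.4, 0.3, -0.9]
grip_width: 0.0429
```

```bash
python3 - <<'E'
from h import *
chk('R0',6); body('R0','R'); high('R0','R'); o,psi=st(); e=o['eef_pos']
print(to_tool(.4512-e[0],-.3255-e[1],psi),'turn',psi-np.deg2rad(74.7),'dz',100*(e[2]-.056))
E
```

```text
R0 t 16.83 tcp [ 0.4503 -0.3244  0.0999] psi 1.304 F [-0.09  0.55 -0.59] sd [0.95 0.65 1.91] F along tool y -0.23 T [0.009 0.035 0.008] w 0.0429
R0 scene [(163, np.float64(31.9), np.float64(35.4), np.float64(-17.9), np.float64(0.8)), (41, np.float64(32.2), np.float64(35.2), np.float64(0.9), np.float64(10.8)), (194, np.float64(31.2), np.float64(35.8), np.float64(26.5), np.float64(-1.1))]
R0 top [(19, np.float64(35.2), np.float64(39.8), np.float64(-20.6), np.float64(18.1)), (9, np.float64(33.1), np.float64(39.9), np.float64(1.1), np.float64(21.9)), (32, np.float64(35.4), np.float64(40.6), np.float64(23.7), np.float64(-2.0))]
scene R 276 [ 0.466 -0.33   0.075]
top R 39 [ 0.463 -0.298  0.064]
t 16.83 tcp [ 0.4534 -0.3257  0.104 ] psi 1.3045 F [ 0.8  0.  -0. ] w 0.0429 q6 1.21
[-0.04 -0.22] turn 0.0007154801266984201 dz 4.80255041475638
```

Request:
arm_command:
  translation:
    - [0,0,2.5]
    - [0,0,4.6]
    - [0,0,4.6]
    - [0,0,4.6]
    - [0,0,4.6]
  turn: [0,0,0,0,0]
  hand: [0.5,0.5,0.5,0.5,1]

```text
clock: 17.25
eef_pos: [0.4539, -0.3261, 0.0589]
tool_rot: [0.795, 0.607, 0.0, 0.001]
ft_force: [0.3, -0.0, 0.4]
grip_width: 0.0321
```

Request:
arm_command:
  translation:
    - [0,0,0]
    - [0,0,0]
    - [0,0,0]
    - [0,0,0]
    - [0,0,0]
  turn: [0,0,0,0,0]
  hand: [1,1,1,1,1]

```text
clock: 17.67
eef_pos: [0.4528, -0.3261, 0.0577]
tool_rot: [0.795, 0.607, -0.0, 0.001]
ft_force: [-1.4, -0.2, 1.4]
grip_width: 0.0077
```

Request:
arm_command:
  translation:
    - [0,0.33,-0.63]
    - [0,0.72,-1.23]
    - [0,1.16,-1.79]
    - [0,1.67,-2.3]
    - [0,2.2,-2.78]
  turn: [0,0,0,0,0]
  hand: [1,1,1,1,1]

```text
clock: 18.08
eef_pos: [0.4746, -0.3318, 0.0856]
tool_rot: [0.795, 0.607, 0.0, 0.0]
ft_force: [0.8, -1.2, -0.1]
grip_width: 0.0076
```

```bash
python3 -c "
from h import *
chk('R5');body('R5','R')"
```

```text
R5 t 18.38 tcp [ 0.4746 -0.3318  0.0853] psi 1.304 F [-0.09 -1.29 -0.21] sd [0.9  0.64 0.62] F along tool y 0.25 T [-0.275  0.055 -0.084] w 0.0075
R5 scene [(160, np.float64(31.4), np.float64(35.6), np.float64(-18.1), np.float64(0.8)), (47, np.float64(33.3), np.float64(35.1), np.float64(-0.0), np.float64(7.9)), (195, np.float64(31.0), np.float64(35.7), np.float64(26.4), np.float64(-1.6))]
R5 top [(15, np.float64(33.8), np.float64(38.9), np.float64(-20.7), np.float64(27.0)), (7, np.float64(34.0), np.float64(37.8), np.float64(2.1), np.float64(40.5)), (20, np.float64(35.3), np.float64(40.0), np.float64(23.6), np.float64(16.8))]
```

Request:
arm_command:
  translation:
    - [0,0.29,-0.2]
    - [0,0.58,-0.38]
    - [0,0.88,-0.55]
    - [0,1.2,-0.72]
    - [0,1.2,-0.72]
  turn: [0,0,0,0,0]
  hand: [1,1,1,1,1]

```text
clock: 18.8
eef_pos: [0.4865, -0.335, 0.0926]
tool_rot: [0.795, 0.607, 0.0, 0.001]
ft_force: [-0.1, -2.0, -0.2]
grip_width: 0.0074
```

```bash
python3 -c "
from h import *
chk('R7');body('R7','R')"
```

```text
R7 t 19.1 tcp [ 0.4855 -0.3346  0.092 ] psi 1.304 F [-0.56 -1.35  0.09] sd [0.58 0.54 0.62] F along tool y -0.18 T [-0.358  0.119 -0.072] w 0.0078
R7 scene [(162, np.float64(31.8), np.float64(35.7), np.float64(-18.1), np.float64(0.6)), (43, np.float64(32.8), np.float64(35.2), np.float64(-0.2), np.float64(8.6)), (196, np.float64(31.5), np.float64(36.0), np.float64(26.4), np.float64(-1.7))]
R7 top [(4, np.float64(37.5), np.float64(39.4), np.float64(-18.8), np.float64(34.6)), (9, np.float64(31.8), np.float64(34.5), np.float64(0.7), np.float64(40.3)), (19, np.float64(35.0), np.float64(41.0), np.float64(23.6), np.float64(18.2))]
```

Request:
arm_command:
  translation:
    - [0,0.33,-0.15]
    - [0,0.66,-0.29]
    - [0,0.66,-0.29]
  turn: [0,0,0]
  hand: [1,1,1]

```text
clock: 19.35
eef_pos: [0.4928, -0.3367, 0.0954]
tool_rot: [0.795, 0.607, 0.0, 0.001]
ft_force: [-0.0, -1.8, -1.1]
grip_width: 0.0079
```

```bash
python3 -c "
from h import *
chk('R8');body('R8','R')"
```

```text
R8 t 19.65 tcp [ 0.4919 -0.3364  0.0949] psi 1.304 F [-0.47 -1.88 -0.48] sd [0.36 0.51 0.22] F along tool y 0.04 T [-0.392  0.074 -0.044] w 0.0078
R8 scene [(161, np.float64(31.7), np.float64(35.8), np.float64(-18.1), np.float64(0.7)), (46, np.float64(32.7), np.float64(35.2), np.float64(0.5), np.float64(5.3)), (191, np.float64(31.1), np.float64(35.6), np.float64(26.3), np.float64(-1.1))]
R8 top [(10, np.float64(35.8), np.float64(39.2), np.float64(-21.2), np.float64(28.8)), (5, np.float64(33.9), np.float64(37.1), np.float64(3.7), np.float64(40.1)), (20, np.float64(35.8), np.float64(38.8), np.float64(23.7), np.float64(19.2))]
```

Still free. Next is θ ≈ 0.93.

Request:
arm_command:
  translation:
    - [0,0.33,-0.11]
    - [0,0.66,-0.2]
    - [0,0.87,-0.26]
    - [0,0.87,-0.26]
  turn: [0,0,0,0]
  hand: [1,1,1,1]

```text
clock: 19.98
eef_pos: [0.5008, -0.3389, 0.0983]
tool_rot: [0.795, 0.607, 0.0, 0.0]
ft_force: [-3.1, -1.5, 3.9]
grip_width: 0.0077
```

```bash
python3 -c "
from h import *
chk('R9');body('R9','R')"
```

```text
R9 t 20.28 tcp [ 0.5001 -0.3387  0.098 ] psi 1.304 F [-3.17 -0.8   5.13] sd [0.48 0.63 0.52] F along tool y -2.85 T [-0.145  0.675 -0.046] w 0.0077
R9 scene [(159, np.float64(33.3), np.float64(37.8), np.float64(-16.5), np.float64(0.2)), (54, np.float64(34.3), np.float64(37.1), np.float64(-0.1), np.float64(7.2)), (188, np.float64(31.3), np.float64(35.3), np.float64(27.8), np.float64(-1.7))]
R9 top [(19, np.float64(35.7), np.float64(40.2), np.float64(-19.5), np.float64(18.4)), (7, np.float64(35.7), np.float64(40.7), np.float64(4.4), np.float64(41.4)), (23, np.float64(35.0), np.float64(40.9), np.float64(24.4), np.float64(23.1))]
```

At θ ≈ 0.93 I read −2.9 N against the swing, and the rack's near side lifted about 2 mm. The radius matches the free case on M, so rack R binds. I'll lead the handle back down the same arc and release it.

Request:
arm_command:
  translation:
    - [0,-0.45,0.12]
    - [0,-0.87,0.26]
    - [0,-1.53,0.55]
    - [0,-2.15,0.9]
    - [0,-2.73,1.27]
  turn: [0,0,0,0,0]
  hand: [1,1,1,1,1]

```text
clock: 20.7
eef_pos: [0.473, -0.3311, 0.084]
tool_rot: [0.795, 0.607, -0.0, -0.0]
ft_force: [-0.9, -3.4, -0.5]
grip_width: 0.008
```

Request:
arm_command:
  translation:
    - [0,-0.54,0.48]
    - [0,-1.04,1.0]
    - [0,-1.48,1.55]
    - [0,-1.88,2.15]
    - [0,-2.08,2.5]
  turn: [0,0,0,0,0]
  hand: [1,1,1,1,1]

```text
clock: 21.12
eef_pos: [0.4528, -0.3255, 0.0587]
tool_rot: [0.795, 0.607, -0.0, -0.001]
ft_force: [-0.4, -1.0, -0.0]
grip_width: 0.0077
```

Request:
arm_command:
  translation:
    - [0,0,0]
    - [0,0,0]
    - [0,0,0]
    - [0,0,-1.5]
    - [0,0,-4.5]
  turn: [0,0,0,0,0]
  hand: [0.5,0.5,0.5,0.5,0.5]

```text
clock: 21.53
eef_pos: [0.4517, -0.324, 0.1018]
tool_rot: [0.795, 0.607, -0.001, -0.004]
ft_force: [1.3, 0.3, -0.5]
grip_width: 0.0427
```

Request:
arm_command:
  translation:
    - [0,0.5,-3]
    - [0,3.0,-6]
    - [0,6.4,-9]
    - [0,6.4,-9]
    - [0,6.4,-9]
  turn: [0,0,0,0,0]
  hand: [0,0,0,0,0]

```text
clock: 21.95
eef_pos: [0.5188, -0.3439, 0.1977]
tool_rot: [0.794, 0.607, 0.001, 0.003]
ft_force: [0.1, 0.6, -1.4]
grip_width: 0.0857
```

```bash
python3 - <<'E'
from h import *
chk('Rend',4); body('Rend','R'); high('Rend','R'); st()
p,d=camera('top'); s=camera('scene')[0]
cv2.imwrite('pics/Rend.png',np.hstack([cv2.resize(p[170:260,310:410,::-1],(400,360),interpolation=cv2.INTER_CUBIC),cv2.resize(s[210:300,90:190,::-1],(400,360),interpolation=cv2.INTER_CUBIC)]))
E
```

```text
Rend t 22.15 tcp [ 0.5147 -0.3421  0.1937] psi 1.304 F [-0.23  0.01 -0.53] sd [0.24 0.06 0.17] F along tool y -0.23 T [ 0.019  0.053 -0.001] w 0.0857
Rend scene [(157, np.float64(31.8), np.float64(35.7), np.float64(-17.9), np.float64(1.2)), (49, np.float64(32.6), np.float64(35.6), np.float64(1.1), np.float64(4.2)), (190, np.float64(31.0), np.float64(35.6), np.float64(26.4), np.float64(-0.8))]
Rend top [(30, np.float64(34.4), np.float64(39.3), np.float64(-20.9), np.float64(7.5)), (8, np.float64(32.6), np.float64(33.4), np.float64(2.0), np.float64(30.2)), (23, np.float64(36.1), np.float64(39.3), np.float64(23.5), np.float64(12.4))]
scene R 178 [ 0.459 -0.329  0.06 ]
top R 71 [ 0.458 -0.314  0.063]
t 22.15 tcp [ 0.5137 -0.3418  0.1928] psi 1.3036 F [-0.4  0.  -0.3] w 0.0857 q6 1.25
```

View pics/Rend.png

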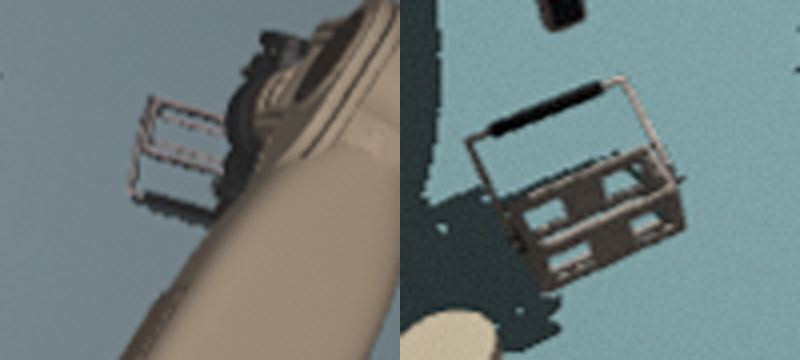

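Rack R stands upright with its handle back on the near side. Now I'll grasp it with a partial opening (~67 mm), which clears the sleeve.

Request:
arm_command:
  translation:
    - [0,-0.1,3]
    - [0,-0.1,6]
    - [0,-0.1,9]
    - [0,-0.1,11]
    - [0,-0.1,11]
  turn: [0,0,0,0,0]
  hand: [0.22,0.22,0.22,0.22,0.22]

```text
clock: 22.67
eef_pos: [0.51, -0.3399, 0.0786]
tool_rot: [0.795, 0.607, -0.002, -0.006]
ft_force: [-0.6, 0.8, -0.9]
grip_width: 0.0666
```

```bash
python3 - <<'E'
from h import *
chk('Rg',8); o,psi=st()
s=camera('scene')[0]; p=camera('top')[0]
cv2.imwrite('pics/Rg.png',np.hstack([cv2.resize(s[205:295,90:190,::-1],(600,540),interpolation=cv2.INTER_CUBIC)]))
E
```

```text
Rg t 23.07 tcp [ 0.5146 -0.3428  0.0856] psi 1.304 F [0.33 0.03 0.05] sd [0.42 0.43 0.18] F along tool y 0.31 T [-0.009 -0.013  0.008] w 0.0667
t 23.07 tcp [ 0.5155 -0.3432  0.0866] psi 1.3038 F [ 0.3  0.5 -0.1] w 0.0667 q6 1.25
```

View pics/Rg.png

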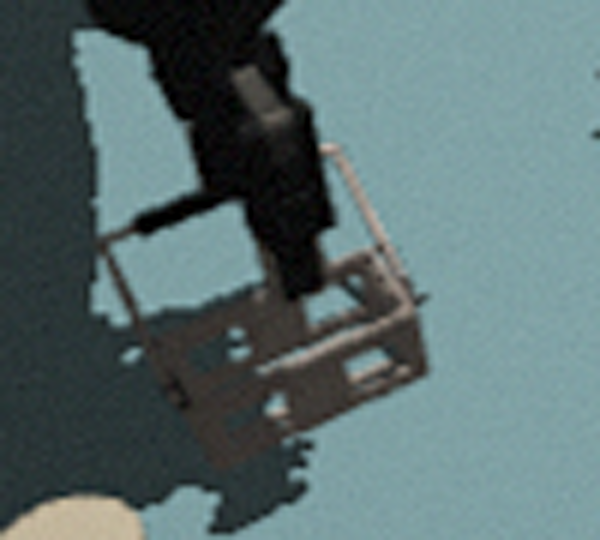

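Request:
arm_command:
  translation:
    - [0.05,-0.15,2]
    - [0.05,-0.15,4]
    - [0.05,-0.15,5.7]
    - [0.05,-0.15,6.7]
    - [0.05,-0.15,6.7]
  turn: [0,0,0,0,0]
  hand: [0.22,0.22,0.22,0.22,0.22]

```text
clock: 23.58
eef_pos: [0.5118, -0.3407, 0.0155]
tool_rot: [0.795, 0.607, -0.001, -0.002]
ft_force: [0.0, 0.8, 0.1]
grip_width: 0.067
```

```bash
python3 - <<'E'
from h import *
chk('Rg2',6); body('Rg2','R')
E
```

```text
Rg2 t 23.88 tcp [ 0.514  -0.342   0.0187] psi 1.304 F [1.14 0.   0.39] sd [0.54 0.65 0.39] F along tool y 1.1 T [-0.009 -0.185 -0.018] w 0.067
Rg2 scene [(90, np.float64(32.1), np.float64(36.1), np.float64(-21.4), np.float64(-10.5)), (41, np.float64(35.2), np.float64(37.1), np.float64(-1.0), np.float64(6.9)), (134, np.float64(34.8), np.float64(39.1), np.float64(23.8), np.float64(-6.3))]
Rg2 top [(13, np.float64(34.7), np.float64(36.6), np.float64(-23.1), np.float64(30.9)), (3, np.float64(36.9), np.float64(37.1), np.float64(0.8), np.float64(40.6)), (8, np.float64(42.6), np.float64(47.5), np.float64(20.9), np.float64(30.2))]
```

```bash
python3 - <<'E'
from h import *
p=np.load('/tmp/Rg2_scene.npz')['p']
cv2.imwrite('pics/Rg2.png',cv2.resize(p[205:295,90:190,::-1],(600,540),interpolation=cv2.INTER_CUBIC))
E
```

```text
(no output)
```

View pics/Rg2.png

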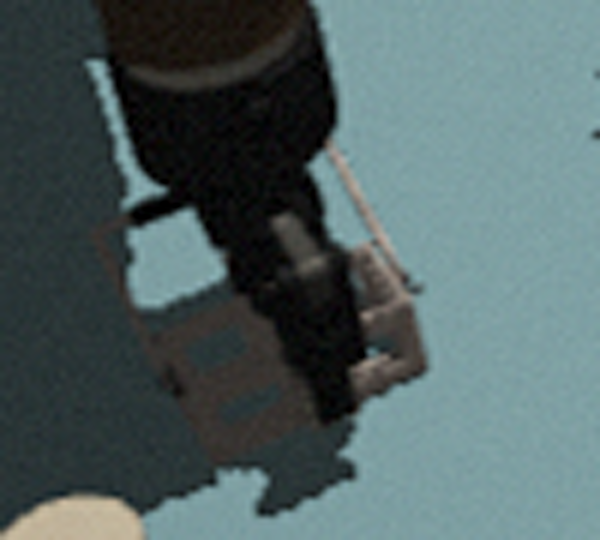

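Request:
arm_command:
  translation:
    - [0,0,0]
    - [0,0,0]
    - [0,0,0]
    - [0,0,0]
    - [0,0,0]
  turn: [0,0,0,0,0]
  hand: [0.5,0.5,0.6,0.6,0.6]

```text
clock: 24.3
eef_pos: [0.5141, -0.3423, 0.0191]
tool_rot: [0.795, 0.607, 0.0, 0.001]
ft_force: [0.2, 1.1, 6.4]
grip_width: 0.0475
```

```bash
python3 - <<'E'
from h import *
chk('Rg3',4); body('Rg3','R')
p,W=cloud('top')
# tray: project scene cloud for rim height 15..28mm & spot
q,V=cloud('scene')
for w in(W,V):
    m=(abs(w[...,0]-.56)<.1)&(w[...,1]>0)&(w[...,1]<.23)&(w[...,2]>.012)&(w[...,2]<.028); m=cv2.morphologyEx(m.astype(np.uint8),cv2.MORPH_CLOSE,np.ones((3,3)))
    n,l,s,c=cv2.connectedComponentsWithStats(m); k=1+np.argmax(s[1:,4]); a=w[l==k]; a=a[a[:,2]>.01]
    print(cv2.minAreaRect((a[:,:2]*1000).astype(np.float32)),len(a))
for c in('top','scene'):
    for h in spot_point(c,'tray_in')[:1]: print(c,h,ray(c,h['location'][::-1],.003))
E
```

```text
Rg3 t 24.5 tcp [ 0.5141 -0.3423  0.0192] psi 1.304 F [0.62 0.12 5.61] sd [0.39 0.38 0.63] F along tool y 0.57 T [ 0.052 -0.075  0.011] w 0.0469
Rg3 scene [(98, np.float64(32.8), np.float64(37.7), np.float64(-19.9), np.float64(-10.6)), (43, np.float64(33.2), np.float64(35.1), np.float64(0.2), np.float64(6.7)), (146, np.float64(31.2), np.float64(35.7), np.float64(26.0), np.float64(-4.9))]
Rg3 top [(15, np.float64(37.3), np.float64(42.2), np.float64(-23.6), np.float64(25.9)), (8, np.float64(32.6), np.float64(36.2), np.float64(1.6), np.float64(41.0)), (9, np.float64(33.9), np.float64(39.3), np.float64(21.4), np.float64(33.5))]
((556.7998657226562, 105.45591735839844), (200.09317016601562, 170.84048461914062), 87.27928161621094) 516
((558.6008911132812, 103.954345703125), (191.3177947998047, 174.44241333007812), 87.29239654541016) 619
top {'location': [191.3, 229.8], 'conf': 0.98} [0.553  0.1095 0.003 ]
```

Request:
arm_command:
  translation:
    - [0,0,-0.7]
    - [0,0,-2.5]
    - [0,0,-5]
    - [0,0,-8]
    - [0,0,-11]
  turn: [0,0,0,0,0]
  hand: [0.6,0.6,0.6,0.6,0.6]

```text
clock: 25.12
eef_pos: [0.5113, -0.3406, 0.127]
tool_rot: [0.795, 0.607, -0.001, -0.003]
ft_force: [0.5, -0.7, -3.8]
grip_width: 0.0471
```

Request:
arm_command:
  translation:
    - [0,0,-2]
    - [0,0,-3]
    - [0,0,-3]
    - [0,0,-3]
  turn: [0,0,0,0]
  hand: [0.6,0.6,0.6,0.6]

```text
clock: 25.45
eef_pos: [0.5125, -0.3413, 0.1567]
tool_rot: [0.795, 0.607, -0.0, -0.001]
ft_force: [-0.5, 0.1, -4.5]
grip_width: 0.0473
```

```bash
python3 - <<'E'
from h import *
chk('Rl',4); o,psi=st(); e=o['eef_pos']; d=np.array([.555,.107])-e[:2]
print(to_tool(*d,psi),to_tool(*d,1.524))
p=np.load('/tmp/Rl_scene.npz')['p']
cv2.imwrite('pics/Rl.png',cv2.resize(p[150:290,60:260,::-1],(600,420),interpolation=cv2.INTER_CUBIC))
E
```

```text
Rl t 25.65 tcp [ 0.5119 -0.3408  0.1553] psi 1.304 F [ 0.11 -0.45 -3.94] sd [0.54 0.27 0.75] F along tool y 0.23 T [-0.005 -0.012 -0.005] w 0.0471
t 25.65 tcp [ 0.512  -0.3409  0.1553] psi 1.3038 F [ 0.5 -0.3 -2.6] w 0.0471 q6 1.25
[44.34 -7.67] [44.94  2.2 ]
```

View pics/Rl.png

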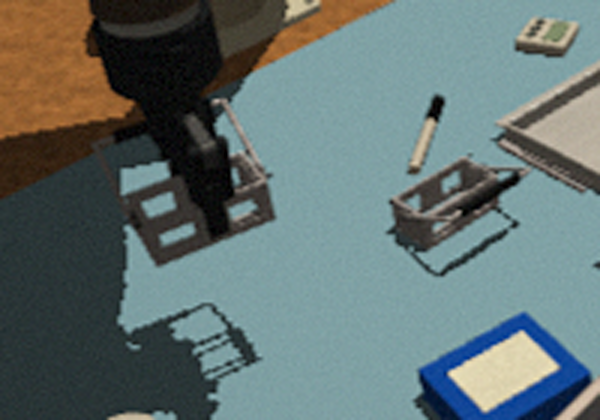

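Request:
arm_command:
  translation:
    - [1.5,-0.27,0]
    - [4,-0.7,0]
    - [6.6,-1.15,0]
    - [9.5,-1.65,0]
    - [12.5,-2.16,0]
  turn: [0,0,0,0,0]
  hand: [0.6,0.6,0.6,0.6,0.6]

```text
clock: 26.07
eef_pos: [0.5246, -0.2138, 0.1567]
tool_rot: [0.795, 0.606, -0.0, -0.001]
ft_force: [1.2, -1.1, -3.5]
grip_width: 0.0469
```

Request:
arm_command:
  translation:
    - [3,-0.52,0]
    - [6,-1.04,0]
    - [9,-1.56,0]
    - [12,-2.08,0]
    - [15,-2.6,0]
  turn: [0,0,0,0,0]
  hand: [0.6,0.6,0.6,0.6,0.6]

```text
clock: 26.48
eef_pos: [0.539, -0.0618, 0.1569]
tool_rot: [0.795, 0.607, -0.001, -0.001]
ft_force: [0.7, 0.4, -3.4]
grip_width: 0.0474
```

Request:
arm_command:
  translation:
    - [3,-0.52,0]
    - [6,-1.04,0]
    - [9,-1.56,0]
    - [12,-2.08,0]
    - [14.5,-2.5,0]
  turn: [-0.04,-0.08,-0.13,-0.18,-0.22]
  hand: [0.6,0.6,0.6,0.6,0.6]

```text
clock: 26.9
eef_pos: [0.553, 0.0852, 0.1569]
tool_rot: [0.722, 0.692, -0.0, -0.001]
ft_force: [0.3, -0.3, -3.6]
grip_width: 0.0472
```

Request:
arm_command:
  translation:
    - [1.5,0,0]
    - [2.3,0,0]
    - [2.3,0,0]
    - [2.3,0,0]
  turn: [0,0,0,0]
  hand: [0.6,0.6,0.6,0.6]

```text
clock: 27.23
eef_pos: [0.5544, 0.1054, 0.1572]
tool_rot: [0.723, 0.691, -0.001, -0.0]
ft_force: [-0.8, -0.1, -3.9]
grip_width: 0.0469
```

```bash
python3 - <<'E'
from h import *
chk('T0',6); o,psi=st(); e=o['eef_pos']; d=np.array([.555,.107])-e[:2]
print(to_tool(*d,psi))
p=np.load('/tmp/T0_scene.npz')['p'][110:250,170:350,::-1];t=np.load('/tmp/T0_top.npz')['p'][130:270,190:300,::-1]
cv2.imwrite('pics/T0.png',np.hstack([cv2.resize(x,None,fx=2.7,fy=2.7,interpolation=cv2.INTER_CUBIC) for x in(p,t)]))
E
```

```text
T0 t 27.53 tcp [0.5549 0.1045 0.1577] psi 1.522 F [ 0.19 -0.36 -3.92] sd [0.42 0.3  0.43] F along tool y 0.21 T [-0.019 -0.032 -0.015] w 0.0471
t 27.53 tcp [0.5551 0.1045 0.1579] psi 1.5221 F [-0.1 -0.3 -4.1] w 0.0471 q6 1.81
[ 0.25 -0.02]
```

View pics/T0.png

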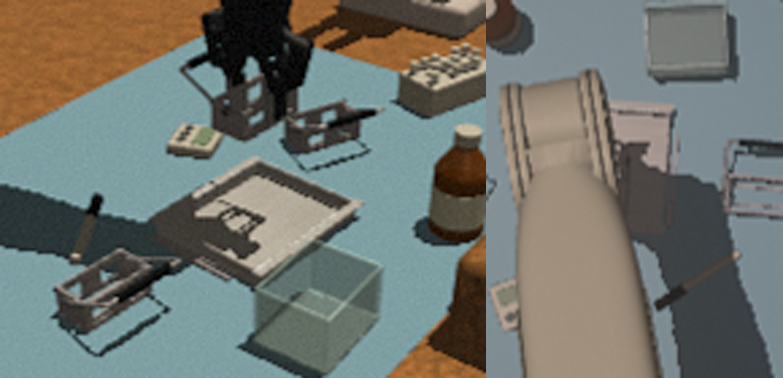

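Request:
arm_command:
  translation:
    - [0.2,0,2.5]
    - [0.2,0,5.5]
    - [0.2,0,8.5]
    - [0.2,0,11]
    - [0.2,0,12.3]
  turn: [0,0,0,0,0]
  hand: [0.6,0.6,0.6,0.6,0.6]

```text
clock: 27.95
eef_pos: [0.5529, 0.1064, 0.0314]
tool_rot: [0.724, 0.69, -0.002, -0.001]
ft_force: [-1.6, -0.6, -4.1]
grip_width: 0.0473
```

Request:
arm_command:
  translation:
    - [0,0,0]
    - [0,0,0.2]
    - [0,0,0.5]
    - [0,0,0.8]
    - [0,0,1.0]
  turn: [0,0,0,0,0]
  hand: [0.6,0.6,0.6,0.6,0.6]

```text
clock: 28.37
eef_pos: [0.5562, 0.1077, 0.0259]
tool_rot: [0.724, 0.69, 0.001, 0.001]
ft_force: [-0.8, -0.7, -3.3]
grip_width: 0.0472
```

```bash
python3 -c "
from h import *
chk('T1',4)"
```

```text
T1 t 28.57 tcp [0.5555 0.1076 0.0253] psi 1.524 F [-0.24 -0.03 -3.47] sd [0.45 0.5  0.22] F along tool y -0.24 T [-0.016 -0.011 -0.007] w 0.0473
```

Not in contact yet. I'll lower slowly to the floor.

Request:
arm_command:
  translation:
    - [0,0,0.08]
    - [0,0,0.16]
    - [0,0,0.24]
    - [0,0,0.3]
    - [0,0,0.3]
  turn: [0,0,0,0,0]
  hand: [0.6,0.6,0.6,0.6,0.6]

```text
clock: 28.98
eef_pos: [0.5552, 0.1076, 0.0222]
tool_rot: [0.724, 0.69, 0.0, 0.0]
ft_force: [-1.9, -0.5, 0.7]
grip_width: 0.0474
```

```bash
python3 -c "
from h import *
chk('T2',4)"
```

```text
T2 t 29.18 tcp [0.5552 0.1076 0.0222] psi 1.524 F [-1.46 -0.05  0.89] sd [0.2  0.25 0.93] F along tool y -1.45 T [-0.049  0.23   0.006] w 0.0476
```

Request:
arm_command:
  translation:
    - [0,0,0]
    - [0,0,0]
    - [0,0,0]
    - [0,0,0]
    - [0,0,0]
  turn: [0,0,0,0,0]
  hand: [0.45,0.33,0.33,0.33,0.33]

```text
clock: 29.6
eef_pos: [0.5556, 0.1076, 0.0219]
tool_rot: [0.724, 0.69, 0.0, 0.0]
ft_force: [1.1, 0.5, -0.1]
grip_width: 0.0569
```

Request:
arm_command:
  translation:
    - [0,0,-0.5]
    - [0,0,-1.5]
    - [0,0,-3]
    - [0,0,-5]
    - [0,0,-8]
  turn: [0,0,0,0,0]
  hand: [0.33,0.33,0.33,0.33,0.33]

```text
clock: 30.02
eef_pos: [0.5534, 0.1072, 0.1013]
tool_rot: [0.724, 0.69, -0.002, -0.001]
ft_force: [-1.1, 0.3, 0.0]
grip_width: 0.0575
```

Request:
arm_command:
  translation:
    - [0,-1,-3]
    - [0,-4,-6]
    - [0,-8,-9]
    - [0,-12,-9]
    - [0,-15,-9]
  turn: [0,0,0,0,0]
  hand: [0.33,0.33,0.33,0.33,0.33]

```text
clock: 30.43
eef_pos: [0.405, 0.1149, 0.1949]
tool_rot: [0.724, 0.69, 0.003, 0.001]
ft_force: [-0.5, 1.2, -0.5]
grip_width: 0.0572
```

```bash
python3 - <<'E'
from h import *
chk('E',4); high('E','L');high('E','M'); body('E','L');body('E','M')
RK['T']=(.5552,.1076,-2.7); high('E','T'); body('E','T')
p=np.load('/tmp/E_scene.npz')['p'][110:250,170:350,::-1];t=np.load('/tmp/E_top.npz')['p'][130:270,110:330,::-1]
cv2.imwrite('pics/E.png',np.vstack([cv2.resize(p,(390,300),interpolation=cv2.INTER_CUBIC),cv2.resize(t,(390,248),interpolation=cv2.INTER_CUBIC)]))
E
```

```text
E t 30.63 tcp [0.4006 0.1142 0.1927] psi 1.525 F [-1.82 -0.4  -0.02] sd [3.71 1.31 1.34] F along tool y -1.8 T [-0.035  0.107  0.019] w 0.057
scene L 67 [0.561 0.294 0.062]
top L 88 [0.556 0.298 0.062]
scene M 116 [ 0.583 -0.117  0.061]
top M 90 [ 0.579 -0.111  0.063]
E scene [(67, np.float64(32.1), np.float64(35.5), np.float64(-18.8), np.float64(2.8)), (23, np.float64(32.2), np.float64(35.1), np.float64(-0.8), np.float64(11.8)), (43, np.float64(25.9), np.float64(31.1), np.float64(26.0), np.float64(-8.6))]
E top [(31, np.float64(36.3), np.float64(40.9), np.float64(-20.9), np.float64(-0.5)), (17, np.float64(35.0), np.float64(37.7), np.float64(-1.1), np.float64(16.9)), (28, np.float64(36.2), np.float64(40.9), np.float64(22.2), np.float64(1.9))]
E scene [(106, np.float64(31.6), np.float64(36.0), np.float64(-18.2), np.float64(2.4)), (46, np.float64(31.9), np.float64(35.2), np.float64(0.1), np.float64(24.3)), (85, np.float64(33.1), np.float64(36.0), np.float64(25.5), np.float64(2.3))]
E top [(28, np.float64(36.5), np.float64(39.9), np.float64(-21.2), np.float64(1.1)), (17, np.float64(32.8), np.float64(38.9), np.float64(-1.5), np.float64(2.6)), (28, np.float64(36.0), np.float64(40.2), np.float64(23.0), np.float64(-1.7))]
scene T 92 [0.499 0.109 0.063]
top T 95 [0.495 0.112 0.065]
E scene [(80, np.float64(34.3), np.float64(38.4), np.float64(-20.0), np.float64(3.6)), (47, np.float64(31.0), np.float64(37.2), np.float64(-1.1), np.float64(17.5)), (84, np.float64(33.5), np.float64(38.9), np.float64(24.3), np.float64(0.4))]
E top [(29, np.float64(39.5), np.float64(44.4), np.float64(-23.0), np.float64(-1.8)), (17, np.float64(38.0), np.float64(41.2), np.float64(3.4), np.float64(-2.5)), (34, np.float64(39.7), np.float64(42.5), np.float64(20.3), np.float64(3.5))]
```

View pics/E.png

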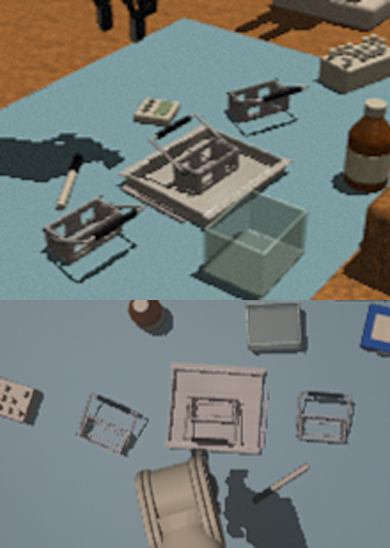

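The bound rack stands upright in the tray, both sound racks are in place with their handles over, and the bystanders are where they started. I'm handing the job in.

```bash
python3 -c "
from h import *
print(job_done()); st()"
```

```text
the job is handed in; nothing more can be done
None
the job is handed in; nothing more can be done
```

I checked all three handles: two swung over freely, and the third bound, so that rack is now in the repair tray. The job was handed in at about 31 s.

- **Sound racks (left and middle in the row, seen from the robot):** both handles went right over and now lie on the far side, with the sleeves about 62 mm up. Both racks stand where they started, as far as the cameras can resolve (2–3 mm).
- **Binding rack (right end of the row):** the handle swung freely to about 0.8 rad. At about 0.93 rad it caught, with roughly 3 N against the swing along with a 5 N vertical push. The rack's near side lifted about 2 mm before I stopped. I led the handle back down and let it go, then carried the rack to the tray. It stands upright near the tray's centre, with its handle still on the near side. It first touched the tray floor at under 1 N.

**Last checks:** both cameras agree on the handle positions and show all three racks upright. The marker, timer, dish and other things visible in the last picture had not moved; the jar and forceps were not in that view. The gripper is clear of everything.

**Readings that stood out:**
- The left handle briefly pushed back 3.7 N vertically because my arc was about 1 mm too low; raising the path removed it.
- A reading of about 1 N before I gripped the binding rack suggests a finger may have brushed its sleeve. The rack did not move.
- The last force reading was noisy, about 4 N of scatter, with the arm in free air after a quick move.

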